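# Turn a nested parts bin half a turn so it stacks

## Robot

A 6-joint arm with a two-finger parallel gripper is mounted at the origin on the work surface. World frame = base frame: x ahead of the robot, y to its left, z up, the work surface at z = 0. Lengths are in m, angles in rad, forces in N, time in s.
With the tool pointing down it reaches from about 0.375 to 0.9 m from the base axis. Payload 3.1 kg.
Tool frame: the origin (TCP) lies at the very end of the fingers, on their centre line; the grasp point (between the pads) lies 19 mm behind it; z points along the fingers, y is the line along which they close (so a half turn about z gives the same grasp; the last joint's range is limited). The gripper opens to 87 mm and grips with 3 to 60 N. Pads are 19 mm wide; open, the fingers measure 117 mm over their backs; the gripper's body (75 mm by 190 mm) begins 51 mm behind the grasp point.
Start: joints at [-0.178, 0.527, 1.433, -0, 1.181, -0.178], TCP at [0.625, 0, 0.223] pointing down, gripper open.
Joint ranges: [-3.08, 3.08], [-0.75, 2.2], [0.22, 2.44], [-1.43, 4.57], [0, 2.65], [-2.85, 2.85]. Speed limits (rad/s): [2.79, 2.79, 3.14, 3.14, 3.14, 3.14].

## Interface

Orientations are given as a unit quaternion [x, y, z, w].
In Python, from rig import status, viewer, robot gives the robot as it stands.
- The arm moves only by the tool arm_command, never from a script. Its arguments are lists of equal length, an entry for each row: "delta_rot": the turn, a rotation vector about the tool's x, y, z in degrees, a list of three; "delta_pos": the shift along the tool's x, y, z in m, a list of three; "gripper": the closure, from -1 (fully open) to 1 (shut). In form: {"delta_rot": [[rx, ry, rz], ...], "delta_pos": [[dx, dy, dz], ...], "gripper": [gripper, ...]}. A call has 1 to 12 rows; each row is the pose to reach, as a shift and turn from the pose commanded when the call began, along the tool's axes at that moment; what a row does not reach only later rows make up. A row lasts 1/12 s, in which the tool goes at most 41.7 mm and 7.16 degrees, less where a joint would pass 70% of its speed; a pose out of reach is approached as far as the arm can. A call with a gripper value outside its range is refused whole. The fingers move at their own pace and stop on an object; "grip_force" is the grip in N (left out, the last holds). Time passes only in rows, so rows that repeat a pose let the fingers close. It gives the time, the measured TCP pose, the force, the opening and the grip force at its end, in the units of the state.
- status.get_obs(): the state, without advancing time (a new reading comes with each control period).
- viewer.camera(name): name is "scene" or "side" or "wrist"; returns a dict with "pixels" (400x640x3 uint8, blue, green, red), "fx", "fy", "cx", "cy" (pixels), "pose" (4x4, takes a point from camera to world coordinates); the wrist camera has in their place "mount" (4x4, takes a point from camera to tool coordinates, whose origin is the TCP and whose axes are the flange's). Camera axes: x right, y down, z forward; pixel columns grow to the right and rows downward; lengths in m; the calibration is good to about 2 mm. A picture is of the moment at which its call begins: read the wrist's pose just before it. There is no depth.
- robot.hand_in(): hands the job in; it is judged then, once.
The state is a dict: "time": time; "q": joint angles; "joint_velocities": joint speeds; "joint_torque": joint torques, N m; "position": TCP position; "tool_rot": TCP orientation; "ft_force": force on the tool from outside, world axes, zero at the start; "moment": the same for the moment, N m; "grip_width": finger opening in m; "grip_force": force on a finger pad.
Only numpy, scipy, OpenCV 4.12 (cv2) and the standard library are available. Lean on these libraries where they do the work, as an engineer would, in place of code of your own. Each camera call takes 0.05 s, during which the arm holds its last target. There are 200 camera calls.

## Task

On the repair bench one small grey parts bin has been nested down inside another just like it. Lift the upper bin out, turn it half a turn end for end, and lower it (do not drop it) back onto the same lower bin so that its four lugs sit in the shallow seats of the lower rim and it stands level, stacked instead of nested. Keep the small parts in both bins, leave the lower bin where it stands and do not disturb the other things on the bench.

Things in the scene. Friction and masses are not known exactly. Their poses are not given: they have to be found in the camera images.
- upper_bin: Upper grey plastic bin, open top, loose, about 0.13 kg. Origin: centre of underside; x along its length towards its card holder, z up. 160 (x) by 57 (y) at the rim, 141 by 38 at the base, 66 tall, walls 3; the top 20 of the walls is vertical, to grip across the 57. Starts nested in lower_bin the same way round, underside 34 above the lower's, 34 showing; lifts straight out, a few mm of play.
- upper_bin_lug (a point): One lug of the upper bin: underside of the lug at x +26, y +29, z 4 in the bin's frame; axes as the bin. Four lugs stand out low on the long sides, at x = +26 and -60 on each, 12 wide, reaching 31.5 from the middle plane, underside 4 and top 12 above the bin's underside (their roots, within 21.5 of the middle plane, reach down to 0).
- upper_bin_card (a point): The steel card holder (34 by 16 by 3) on the +x end of the upper bin, 81.5 from its middle and 56 above its underside; axes as the bin.
- lower_bin: The lower bin, same shape, size, origin and axes, loose on the bench, holding a steel bar. Nested: the upper lugs hang in slots of its long sides at x = +26 and -60 (17 wide, down to height 34). With the upper bin turned half a turn, its lugs land in the shallow seats instead and its underside rests 58 above the lower's, centred over it.
- lower_bin_seat (a point): One seat of the lower bin: bottom of the rim notch at x -26, y +27, z 62 in its frame; axes as the bin. Four seats, at x = -26 and +60 on each long rim, 24 wide, 4 deep (rim at 66); they leave the stacked bin a play of 6 lengthwise and 4 across, each way.
- lower_bin_card (a point): The card holder of the lower bin, 81.5 from its middle towards +x and 56 above its underside.
- bush_a: Short round brass bushing, 25 across, 14 high, standing loose in the upper bin; origin centre of its underside.
- bush_b: Short round brass bushing, 21 across, 18 high, standing loose in the upper bin; origin centre of its underside.
- steel_blank: Steel bar 60 by 20 by 15 lying loose in the lower bin; origin centre of its underside.
- screwdriver: Bystander: screwdriver 190 long lying on the bench near the bins, long axis x; origin centre of its underside.
- dropper: Bystander: small white bottle, 28 across, 70 tall, near the bins; origin centre of its underside.
- remote: Bystander: grey keypad remote 150 by 45 by 20 lying near the bins; origin centre of its underside.
- marker: Bystander: black marker pen 120 by 13 by 13 lying near the bins; origin centre of its underside.
- mallet: Bystander: hide mallet about 230 long, head 75 wide, lying to the right; origin near the middle of its handle, at bench height.
- jar: Bystander: white jar 90 across, 85 tall, to the left; origin centre of its underside.
- spray: Bystander: white bottle 44 across, 140 tall, to the left; origin centre of its underside.

How it is judged:
On the way, in this order (a step that is already met when the one before it is completed fails the run):
1. the upper bin is lifted clear out of the lower bin (its underside more than 75 mm above the lower bin's) (z of upper_bin in the frame of lower_bin above 0.075 m), for 0.2 s.
2. turned half a turn, it is lowered onto the lower bin still in the fingers (not let go from more than 10 mm above its rest) (x of upper_bin_card in the frame of lower_bin below -0.06 m and z of upper_bin in the frame of lower_bin below 0.068 m and horizontal distance between upper_bin and lower_bin below 0.015 m and contact force between the fingers and upper_bin above 0.5 N), for 0.05 s.
At the end, for the whole second after the job is handed in: Upper bin at rest on the lower, card holders at opposite ends, underside 54.5 to 60.5 mm above the lower's, centred within 10 mm, axes within 0.12 rad, both level within 0.04 rad; lower bin within 30 mm of its start; both bushings in the upper bin, the bar in the lower (x of upper_bin_card in the frame of lower_bin below -0.06 m and z of upper_bin in the frame of lower_bin between 0.0545 and 0.0605 m and horizontal distance between upper_bin and lower_bin below 0.01 m and angle between the x axis of upper_bin and the x axis of lower_bin, either way round below 0.12 rad and angle between each of upper_bin, lower_bin's own z axis and vertical below 0.04 rad and contact force between upper_bin and lower_bin above 0.3 N and linear speed of upper_bin below 0.02 m/s and distance of lower_bin from where it was at the start of the episode below 0.03 m and x of bush_a in the frame of upper_bin between -0.072 and 0.072 m and y of bush_a in the frame of upper_bin between -0.027 and 0.027 m and z of bush_a in the frame of upper_bin between -0.005 and 0.05 m and x of bush_b in the frame of upper_bin between -0.072 and 0.072 m and y of bush_b in the frame of upper_bin between -0.027 and 0.027 m and z of bush_b in the frame of upper_bin between -0.005 and 0.05 m and x of steel_blank in the frame of lower_bin between -0.072 and 0.072 m and y of steel_blank in the frame of lower_bin between -0.027 and 0.027 m and z of steel_blank in the frame of lower_bin between -0.005 and 0.05 m); the robot touches nothing.
It fails at once if the lower bin is shoved more than 40 mm or lifted (distance of lower_bin from where it was at the start of the episode above 0.04 m or height (world z) of lower_bin above 0.02 m).
It fails at once if a small part leaves its bin (distance between any of bush_a, bush_b and upper_bin above 0.11 m or distance between steel_blank and lower_bin above 0.11 m).
It fails at once if another thing on the bench is moved more than 30 mm (distance of any of screwdriver, dropper, remote, marker, mallet, jar, spray from where it was at the start of the episode above 0.03 m).
It also fails if it takes over 38 s, if anything falls off the work surface, if the arm or the gripper's body presses on something with over 40 N, if the wrist force passes 120 N, or if a joint passes its speed limit or range.

## Working session

There is one attempt and no reset: what is moved stays moved. The work goes in short steps, Python scripts to look and compute and a tool call to move; the robot and the scene stay as the last step left them, time stands still between calls to the robot, and variables do not carry over. Pictures are saved under pics/ and viewed, at most 10 in all, crops included, and the job is handed in when it is done.

Besides the shell and the picture viewer there is one more tool, called after "Call:" as name(argument=value, ...) on one line, values as JSON. arm_command: Moves the arm, as the interface text tells. Its arguments: {"type":"object","properties":{"delta_rot":{"type":"array","items":{"type":"array","items":{"type":"number"}}},"delta_pos":{"type":"array","items":{"type":"array","items":{"type":"number"}}},"gripper":{"type":"array","items":{"type":"number"}},"grip_force":{"type":"number"}},"required":["delta_rot","delta_pos","gripper"]}

```bash
mkdir -p pics; ls
cat > h.py <<'E'
import numpy as np,cv2
from scipy.spatial.transform import Rotation as R
from rig import status,viewer,robot
def shot(name,fn):
    o=status.get_obs(); c=viewer.camera(name)
    T=np.array(c["pose"]) if "pose" in c else None
    if T is None:
        W=np.eye(4);W[:3,:3]=R.from_quat(o["tool_rot"]).as_matrix();W[:3,3]=o["position"];T=W@np.array(c["mount"])
    np.savez(fn+".npz",T=T,k=[c["fx"],c["fy"],c["cx"],c["cy"]]); cv2.imwrite("pics/"+fn+".png",c["pixels"]); return c
def ray(fn,u,v,z):
    d=np.load(fn+".npz");T=d["T"];fx,fy,cx,cy=d["k"]
    r=T[:3,:3]@[(u-cx)/fx,(v-cy)/fy,1];p=T[:3,3];return p+r*(z-p[2])/r[2]
def proj(fn,P):
    d=np.load(fn+".npz");T=np.linalg.inv(d["T"]);fx,fy,cx,cy=d["k"]
    p=T[:3,:3]@P+T[:3,3];return np.array([fx*p[0]/p[2]+cx,fy*p[1]/p[2]+cy])
E
python3 - <<'E'
from h import *
shot("scene","s0");shot("wrist","w0");o=status.get_obs();print(o["tool_rot"],o["position"],o["time"],o["grip_width"])
for n in("s0","w0"):
    d=np.load(n+".npz");print(d["T"].round(3),d["k"])
E
```

```text
pics
[ 7.07098419e-01  7.07114438e-01 -5.76157785e-04 -8.15053059e-04] [6.24333340e-01 1.47609414e-04 2.21660140e-01] 0.1 0.08696463846610006
[[-0.25   0.643 -0.724  1.363]
 [ 0.968  0.159 -0.193  0.185]
 [-0.009 -0.749 -0.663  0.807]
 [ 0.     0.     0.     1.   ]] [397.16629848 397.16629848 318.5355898  198.83022997]
[[ 1.     0.    -0.002  0.625]
 [-0.    -0.961 -0.277  0.077]
 [-0.002  0.277 -0.961  0.382]
 [ 0.     0.     0.     1.   ]] [285.36156356 285.36156356 319.73856196 200.66792807]
```

View pics/s0.png

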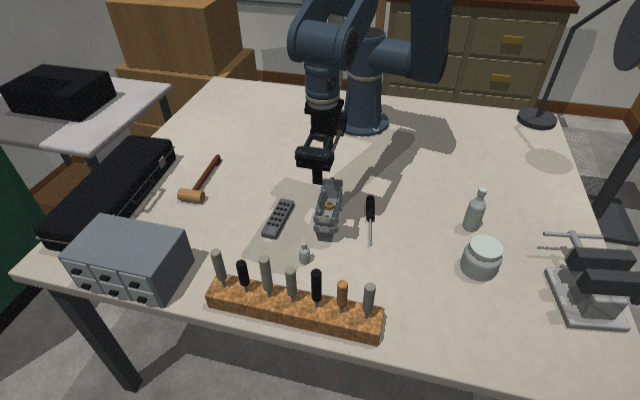

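View pics/w0.png

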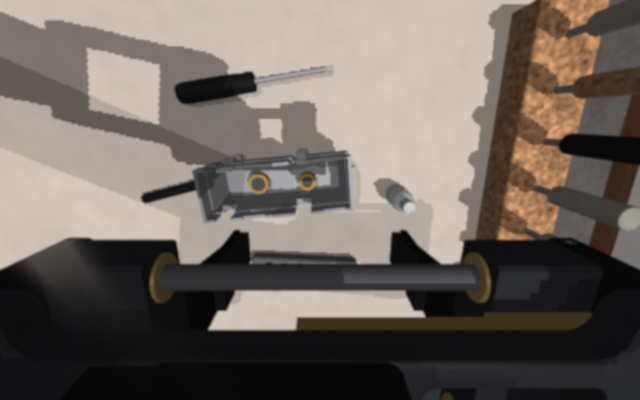

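Run:
```python
from h import *
a=cv2.imread("pics/w0.png")[140:230,130:430];a=cv2.resize(a,None,fx=2.66,fy=2.66,interpolation=3)
b=cv2.imread("pics/s0.png")[165:255,240:400];b=cv2.resize(b,None,fx=3.7,fy=3.7,interpolation=3)
c=np.zeros((a.shape[0]+b.shape[0],800,3),np.uint8);c[:a.shape[0],:a.shape[1]]=a;c[a.shape[0]:,:b.shape[1]]=b;print(c.shape,a.shape);cv2.imwrite("pics/c0.png",c)
```

```text
(572, 800, 3) (239, 798, 3)
```

View pics/c0.png

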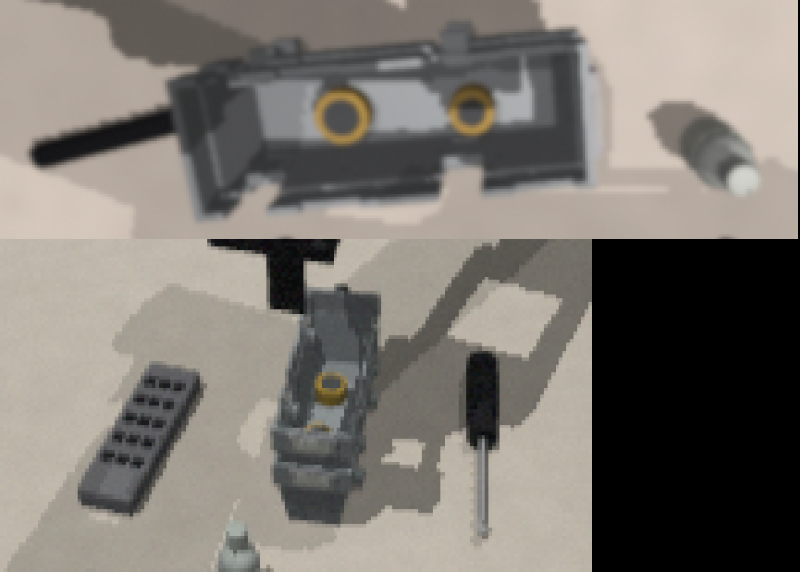

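Run:
```python
from h import *
C=[(170,80),(195,218),(585,32),(592,185)]
P=np.array([ray("w0",130+u/2.66,140+v/2.66,.1)for u,v in C]);print(P.round(4))
print(P.mean(0),[np.degrees(np.arctan2(*(P[j]-P[i])[1::-1])) for i,j in((0,2),(1,3))],[np.linalg.norm(P[i]-P[j]) for i,j in((0,1),(2,3),(0,2),(1,3))])
for u,v in((345,118),(472,110)):print(ray("w0",130+u/2.66,140+v/2.66,.052).round(4))
# scene card, upper
print(ray("s0",240+318/3.7,165+(440-239)/3.7,.09))
```

```text
[[ 0.4985  0.0269  0.1   ]
 [ 0.5017 -0.0282  0.1   ]
 [ 0.6539  0.0448  0.1   ]
 [ 0.6584 -0.0145  0.1   ]]
[0.57813184 0.00727344 0.1       ] [np.float64(6.563914983836881), np.float64(5.020701649910597)] [np.float64(0.05525324528497611), np.float64(0.05944567204129262), np.float64(0.15645594440388513), np.float64(0.1573367510432211)]
[0.553  0.0014 0.052 ]
[0.6097 0.0051 0.052 ]
[0.65327034 0.01540418 0.09      ]
```

Call:
arm_command(delta_rot=[[0,0,6],[0,0,13],[0,0,20],[0,0,27],[0,0,34],[0,0,41],[0,0,48],[0,0,55],[0,0,62],[0,0,69],[0,0,76],[0,0,83]], delta_pos=[[0.001,-0.004,0.0],[0.002,-0.008,0.0],[0.003,-0.012,0],[0.004,-0.016,0],[0.005,-0.02,0],[0.006,-0.025,0],[0.007,-0.03,0],[0.007,-0.035,0],[0.007,-0.04,0],[0.007,-0.044,0],[0.007,-0.046,0],[0.007,-0.046,0]], gripper=[-1,-1,-1,-1,-1,-1,-1,-1,-1,-1,-1,-1], grip_force=25)

```text
time: 1.1
position: [0.5779, 0.0072, 0.2221]
tool_rot: [0.998, 0.058, -0.001, -0.0]
ft_force: [-0.2, -0.2, 0.4]
grip_width: 0.0871
grip_force: 0.0
```

Call:
arm_command(delta_rot=[[0,0,1],[0,0,1],[0,0,1]], delta_pos=[[0,0,0],[0,0,0],[0,0,0]], gripper=[-1,-1,-1])

```text
time: 1.35
position: [0.5789, 0.007, 0.2223]
tool_rot: [0.999, 0.054, -0.0, -0.0]
ft_force: [0.5, -0.0, 0.3]
grip_width: 0.0867
grip_force: 0.0
```

Run:
```python
from h import *
shot("wrist","w1");o=status.get_obs();print(o["position"],R.from_quat(o["tool_rot"]).as_matrix().round(3),o["q"],o["time"])
for x in(-.08,.08):
  for y in(-.0285,.0285):
    a=np.radians(5.8);print(proj("w1",np.array([.578+x*np.cos(a)-y*np.sin(a),.0073+x*np.sin(a)+y*np.cos(a),.1])).round(0))
```

```text
[0.57894725 0.00704508 0.22236167] [[ 0.994  0.107 -0.   ]
 [ 0.107 -0.994  0.   ]
 [-0.    -0.    -1.   ]] [-1.80752253e-01  4.65727111e-01  1.55057301e+00  2.69566423e-05
  1.12564018e+00  1.28328814e+00] 1.4
[345. 266.]
[294. 266.]
[350. 115.]
[290. 115.]
```

View pics/w1.png

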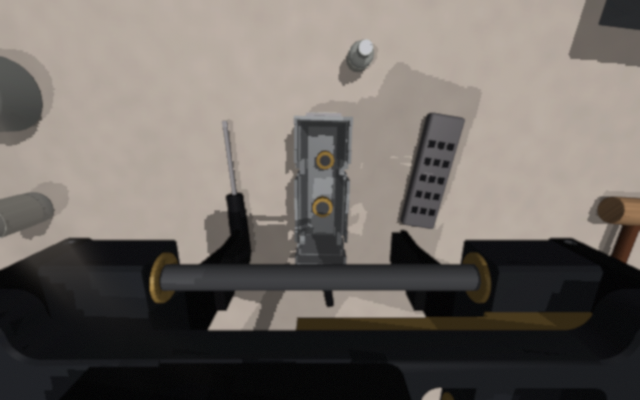

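Run:
```python
from h import *
a=cv2.imread("pics/w1.png")[100:270,270:380];cv2.imwrite("pics/c1.png",cv2.resize(a,None,fx=3.5,fy=3.5,interpolation=3))
```

```text
(no output)
```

View pics/c1.png

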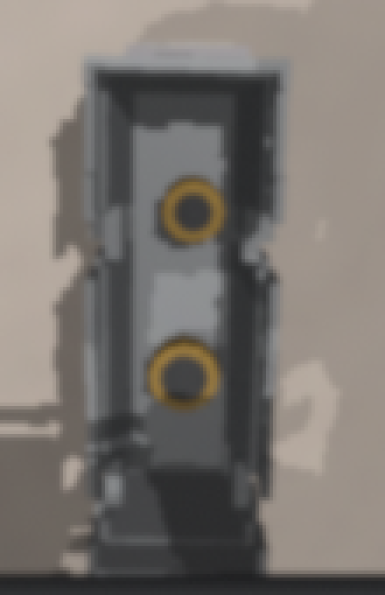

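Run:
```python
from h import *
C=[(93,550),(268,550),(85,60),(288,62)]
P=np.array([ray("w1",270+u/3.5,100+v/3.5,.1)for u,v in C]);print(P.round(4))
a=(P[0]+P[1])/2;b=(P[2]+P[3])/2;d=b-a;print(a,b,(a+b)/2,np.degrees(np.arctan2(d[1],d[0])),np.linalg.norm(d),np.linalg.norm(P[0]-P[1]),np.linalg.norm(P[2]-P[3]))
for u,v in((193,210),(184,374)):print(ray("w1",270+u/3.5,100+v/3.5,.052).round(4))
```

```text
[[ 0.5067  0.0253  0.1   ]
 [ 0.5126 -0.0292  0.1   ]
 [ 0.6532  0.0398  0.1   ]
 [ 0.6586 -0.0151  0.1   ]]
[ 0.50966374 -0.00197359  0.1       ] [0.65589355 0.01233869 0.1       ] [0.58277864 0.00518255 0.1       ] 5.590032879871344 0.14692854668450894 0.054770326355042497 0.05523246680506107
[0.6092 0.0045 0.052 ]
[0.5522 0.0012 0.052 ]
```

Call:
arm_command(delta_rot=[[0,0,0.4],[0,0,0.4],[0,0,0.4],[0,0,0.4],[0,0,0.4],[0,0,0.4],[0,0,0.4],[0,0,0.4],[0,0,0.4],[0,0,0.4],[0,0,0.4],[0,0,0.4]], delta_pos=[[-0.001,0.001,0.015],[-0.0015,0.001,0.035],[-0.0015,0.001,0.055],[-0.0015,0.001,0.075],[-0.0015,0.001,0.095],[-0.0015,0.001,0.11],[-0.0015,0.001,0.122],[-0.0015,0.001,0.132],[-0.0015,0.001,0.14],[-0.0015,0.001,0.146],[-0.0015,0.001,0.15],[-0.0015,0.001,0.15]], gripper=[-1,-1,-1,-1,-1,-1,-1,-1,-1,-1,-1,-1])

```text
time: 2.4
position: [0.5773, 0.0059, 0.072]
tool_rot: [0.999, 0.049, -0.0, -0.0]
ft_force: [0.3, -0.9, 0.1]
grip_width: 0.0866
grip_force: 0.0
```

Call:
arm_command(delta_rot=[[0,0,0],[0,0,0],[0,0,0],[0,0,0],[0,0,0],[0,0,0],[0,0,0],[0,0,0],[0,0,0]], delta_pos=[[0,0,0],[0,0,0],[0,0,0],[0,0,0],[0,0,0],[0,0,0],[0,0,0],[0,0,0],[0,0,0]], gripper=[-0.2,0.2,1,1,1,1,1,1,1], grip_force=20)

```text
time: 3.15
position: [0.5778, 0.0057, 0.0729]
tool_rot: [0.999, 0.049, 0.0, 0.0]
ft_force: [-0.3, -0.5, 2.4]
grip_width: 0.0566
grip_force: 20.0
```

Call:
arm_command(delta_rot=[[0,0,0],[0,0,0],[0,0,0],[0,0,0],[0,0,0],[0,0,0],[0,0,0],[0,0,0],[0,0,0],[0,0,0],[0,0,0],[0,0,0]], delta_pos=[[0,0,-0.002],[0,0,-0.005],[0,0,-0.009],[0,0,-0.014],[0,0,-0.02],[0,0,-0.027],[0,0,-0.035],[0,0,-0.044],[0,0,-0.053],[0,0,-0.061],[0,0,-0.066],[0,0,-0.07]], gripper=[1,1,1,1,1,1,1,1,1,1,1,1])

```text
time: 4.15
position: [0.5779, 0.0058, 0.1437]
tool_rot: [0.999, 0.049, 0.001, 0.0]
ft_force: [-0.4, -0.3, -2.4]
grip_width: 0.0564
grip_force: 20.0
```

Call:
arm_command(delta_rot=[[0,0,0],[0,0,0],[0,0,0],[0,0,0],[0,0,0],[0,0,0]], delta_pos=[[0,0,-0.008],[0,0,-0.018],[0,0,-0.03],[0,0,-0.038],[0,0,-0.04],[0,0,-0.04]], gripper=[1,1,1,1,1,1])

```text
time: 4.65
position: [0.5781, 0.0058, 0.1835]
tool_rot: [0.999, 0.049, 0.001, 0.0]
ft_force: [-0.1, 0.3, -2.0]
grip_width: 0.0568
grip_force: 20.0
```

Run:
```python
from h import *
o=status.get_obs();print(o["position"],o["ft_force"],o["moment"],o["grip_width"],o["time"])
shot("side","d2");shot("scene","s2");shot("wrist","w2")
b=cv2.imread("pics/s2.png")[120:260,260:400]
w=cv2.imread("pics/w2.png")[60:290,220:430]
h=300;r=lambda i,k:cv2.resize(i,(int(i.shape[1]*k/i.shape[0]),k),interpolation=3)
x=np.hstack([r(b,500),r(w,500)])[:, :800];
print(x.shape);x=cv2.resize(x,None,fx=min(1,800/x.shape[1]),fy=min(1,800/x.shape[1]));cv2.imwrite("pics/m2.png",x)
print(np.load("d2.npz")["T"].round(3),np.load("d2.npz")["k"])
```

```text
[0.57811076 0.0057927  0.18352627] [-0.14184615  0.32411389 -2.01711702] [ 0.0510142   0.11598139 -0.03344321] 0.0568437406544248 4.65
(500, 800, 3)
[[ 0.837 -0.365  0.408  0.047]
 [-0.547 -0.53   0.648 -0.831]
 [-0.02  -0.765 -0.643  0.883]
 [ 0.     0.     0.     1.   ]] [482.38899758 482.38899758 323.90278882 197.14162993]
```

View pics/d2.png

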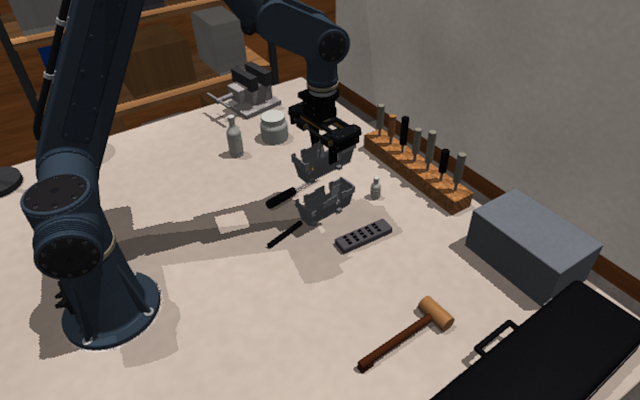

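View pics/m2.png

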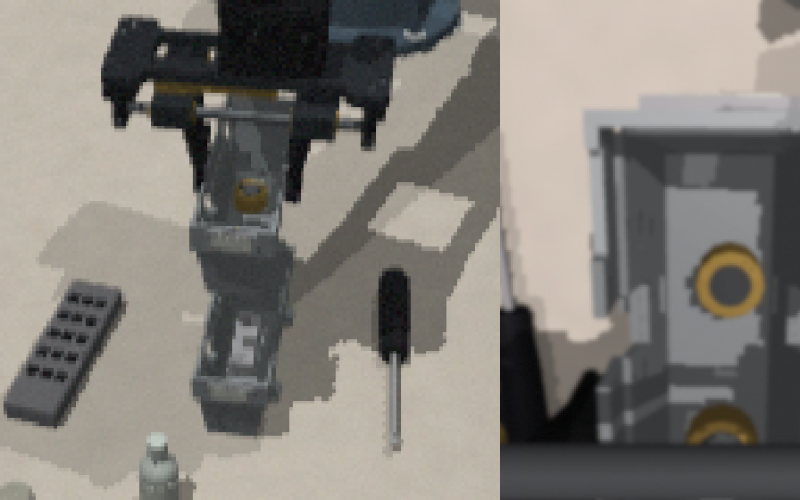

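Run:
```python
from h import *
b=cv2.imread("pics/s2.png")[180:250,300:350];l=cv2.imread("pics/d2.png")[130:235,280:365]
r=lambda i,f:cv2.resize(i,None,fx=f,fy=f,interpolation=3)
x=np.zeros((560,800,3),np.uint8);p=r(b,7);q=r(l,5);x[:p.shape[0],:p.shape[1]]=p;x[:q.shape[0],360:360+q.shape[1]]=q;cv2.imwrite("pics/m3.png",x)
def pts(z,c,a,s=1):
    a=np.radians(a);return [np.array([c[0]+x*np.cos(a)-y*np.sin(a),c[1]+x*np.sin(a)+y*np.cos(a),z]) for x in(-.08,.08) for y in(-.0285,.0285)]
for nm,z,c in(("low",.066,(.578,.0057)),("up",.211,(.578,.0057))):
  for P in pts(z,c,5.6):
    s=proj("s2",P);d=proj("d2",P);print(nm,((s-[300,180])*7).round(),((d-[280,130])*5+[360,0]).round(),proj("w2",P).round())
```

```text
low [161.  49.] [498. 405.] [347. 268.]
low [297.  62.] [433. 350.] [294. 268.]
low [ 98. 320.] [734. 279.] [351. 113.]
low [250. 336.] [665. 230.] [290. 113.]
up [ 160. -243.] [486. 176.] [369. 390.]
up [ 309. -231.] [415. 123.] [273. 390.]
up [91. 19.] [740.  53.] [386. 108.]
up [258.  35.] [666.   7.] [256. 108.]
```

View pics/m3.png

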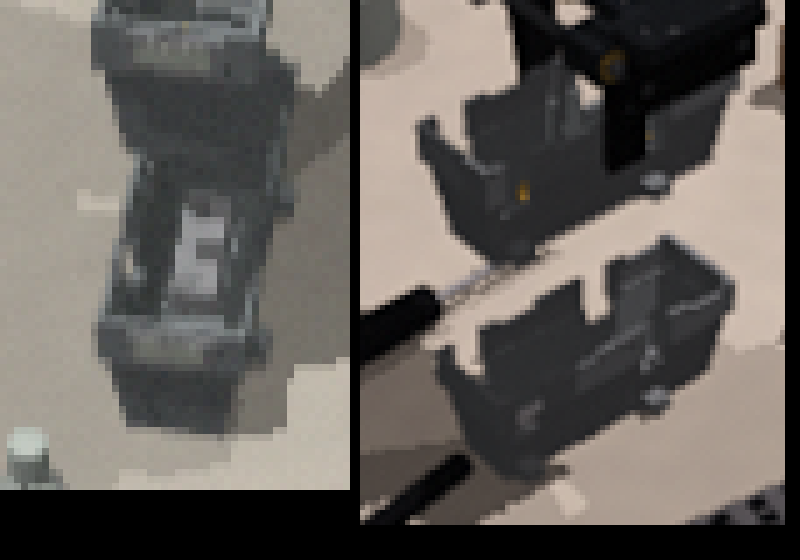

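Call:
arm_command(delta_rot=[[0,0,-2],[0,0,-5],[0,0,-9],[0,0,-14],[0,0,-20],[0,0,-26],[0,0,-32],[0,0,-38],[0,0,-44],[0,0,-50],[0,0,-56],[0,0,-62]], delta_pos=[[0,0,0],[0,0,0],[0,0,0],[0,0,0],[0,0,0],[0,0,0],[0,0,0],[0,0,0],[0,0,0],[0,0,0],[0,0,0],[0,0,0]], gripper=[1,1,1,1,1,1,1,1,1,1,1,1])

```text
time: 5.8
position: [0.577, 0.006, 0.1817]
tool_rot: [0.83, 0.558, -0.001, -0.001]
ft_force: [0.0, 0.1, -1.9]
grip_width: 0.0569
grip_force: 20.0
```

Call:
arm_command(delta_rot=[[0,0,-6],[0,0,-12],[0,0,-18],[0,0,-24],[0,0,-30],[0,0,-36],[0,0,-42],[0,0,-48],[0,0,-54],[0,0,-60],[0,0,-66],[0,0,-72]], delta_pos=[[0,0,0],[0,0,0],[0,0,0],[0,0,0],[0,0,0],[0,0,0],[0,0,0],[0,0,0],[0,0,0],[0,0,0],[0,0,0],[0,0,0]], gripper=[1,1,1,1,1,1,1,1,1,1,1,1])

```text
time: 6.8
position: [0.577, 0.006, 0.1816]
tool_rot: [0.343, 0.939, -0.0, -0.001]
ft_force: [-0.2, -0.4, -1.6]
grip_width: 0.0568
grip_force: 20.0
```

Call:
arm_command(delta_rot=[[0,0,-6],[0,0,-12],[0,0,-18],[0,0,-24],[0,0,-30],[0,0,-35],[0,0,-39],[0,0,-42],[0,0,-44.5],[0,0,-46],[0,0,-46],[0,0,-46]], delta_pos=[[0,0,0],[0,0,0],[0,0,0],[0,0,0],[0,0,0],[0,0,0],[0,0,0],[0,0,0],[0,0,0],[0,0,0],[0,0,0],[0,0,0]], gripper=[1,1,1,1,1,1,1,1,1,1,1,1])

```text
time: 7.8
position: [0.5772, 0.0059, 0.1819]
tool_rot: [-0.048, 0.999, 0.0, -0.001]
ft_force: [0.4, -0.2, -2.4]
grip_width: 0.0569
grip_force: 20.0
```

Run:
```python
from h import *
o=status.get_obs();M=R.from_quat(o["tool_rot"]).as_matrix();print(o["position"],np.degrees(np.arctan2(M[1,0],M[0,0])),M.round(3)[2],o["q"],o["time"],o["grip_width"],o["ft_force"],o["moment"])
```

```text
[0.57720199 0.00593848 0.18190989] -174.44652711337633 [ 0.001  0.    -1.   ] [-1.83232362e-01  5.14040045e-01  1.59526688e+00  3.93737640e-05
  1.03362332e+00 -1.85097499e+00] 7.8 0.05693283951536846 [ 0.43939238 -0.18465494 -2.36297205] [ 0.0503268  -0.0711901   0.02447576]
```

Call:
arm_command(delta_rot=[[0,0,0],[0,0,0],[0,0,0],[0,0,0],[0,0,0],[0,0,0],[0,0,0],[0,0,0],[0,0,0],[0,0,0],[0,0,0],[0,0,0]], delta_pos=[[-0.0005,0,0.004],[-0.0005,0,0.01],[-0.0005,0,0.018],[-0.0005,0,0.027],[-0.0005,0,0.036],[-0.0005,0,0.045],[-0.0005,0,0.053],[-0.0005,0,0.06],[-0.0005,0,0.066],[-0.0005,0,0.07],[-0.0005,0,0.072],[-0.0005,0,0.072]], gripper=[1,1,1,1,1,1,1,1,1,1,1,1])

```text
time: 8.8
position: [0.5779, 0.0059, 0.1101]
tool_rot: [-0.049, 0.999, 0.0, -0.0]
ft_force: [-0.2, -0.2, -1.9]
grip_width: 0.0569
grip_force: 20.0
```

Run:
```python
from h import *
o=status.get_obs();print(o["position"],o["ft_force"],o["time"])
shot("side","d4");shot("scene","s4")
b=cv2.imread("pics/s4.png")[160:250,290:360];l=cv2.imread("pics/d4.png")[140:235,280:370]
r=lambda i,f:cv2.resize(i,None,fx=f,fy=f,interpolation=3)
x=np.zeros((560,800,3),np.uint8);p=r(b,5);q=r(l,5);x[:p.shape[0],:p.shape[1]]=p;x[:q.shape[0],350:350+q.shape[1]]=q;cv2.imwrite("pics/m4.png",x)
```

```text
[0.57793403 0.00594917 0.11010742] [-0.23884317 -0.23395458 -1.93567741] 8.8
```

View pics/m4.png

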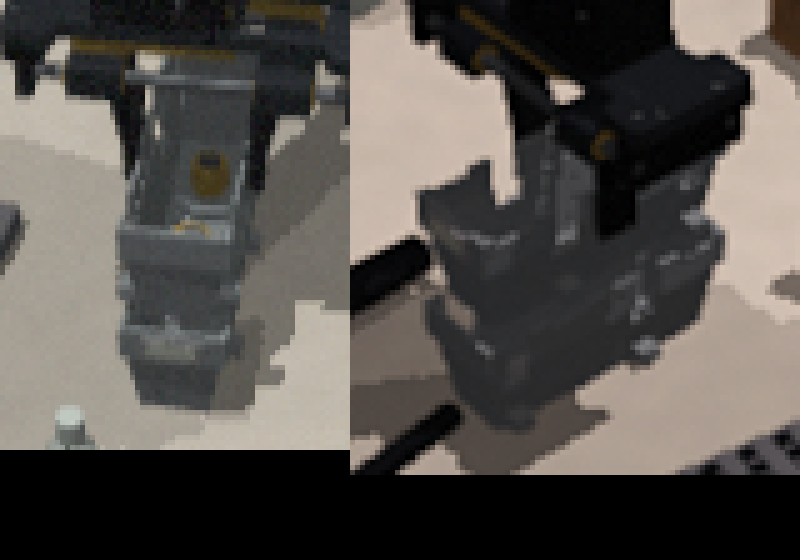

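Call:
arm_command(delta_rot=[[0,0,0],[0,0,0],[0,0,0],[0,0,0],[0,0,0],[0,0,0],[0,0,0],[0,0,0],[0,0,0],[0,0,0]], delta_pos=[[0,0,0.001],[0,0,0.003],[0,0,0.005],[0,0,0.007],[0,0,0.009],[0,0,0.0105],[0,0,0.0115],[0,0,0.012],[0,0,0.012],[0,0,0.012]], gripper=[1,1,1,1,1,1,1,1,1,1])

```text
time: 9.73
position: [0.5781, 0.0059, 0.0985]
tool_rot: [-0.049, 0.999, -0.0, 0.0]
ft_force: [0.1, 0.0, -1.3]
grip_width: 0.0571
grip_force: 20.0
```

Call:
arm_command(delta_rot=[[0,0,0],[0,0,0],[0,0,0],[0,0,0]], delta_pos=[[0,0,0.0005],[0,0,0.001],[0,0,0.001],[0,0,0.001]], gripper=[1,1,1,1])

```text
time: 10.07
position: [0.5781, 0.0059, 0.0975]
tool_rot: [-0.049, 0.999, 0.0, -0.0]
ft_force: [-0.1, 0.2, -1.4]
grip_width: 0.0567
grip_force: 20.0
```

Call:
arm_command(delta_rot=[[0,0,0],[0,0,0],[0,0,0],[0,0,0]], delta_pos=[[0,0,0.0005],[0,0,0.001],[0,0,0.001],[0,0,0.001]], gripper=[1,1,1,1])

```text
time: 10.4
position: [0.5782, 0.0059, 0.0969]
tool_rot: [-0.049, 0.999, -0.0, 0.0]
ft_force: [-0.6, -0.6, 1.0]
grip_width: 0.0571
grip_force: 20.0
```

Call:
arm_command(delta_rot=[[0,0,0],[0,0,0],[0,0,0],[0,0,0]], delta_pos=[[0,0,0.0005],[0,0,0.001],[0,0,0.001],[0,0,0.001]], gripper=[1,1,1,1])

```text
time: 10.73
position: [0.5783, 0.0058, 0.0968]
tool_rot: [-0.049, 0.999, -0.0, 0.0]
ft_force: [-2.8, 0.5, 7.6]
grip_width: 0.0567
grip_force: 20.0
```

Call:
arm_command(delta_rot=[[0,0,0],[0,0,0],[0,0,0],[0,0,0],[0,0,0],[0,0,0],[0,0,0],[0,0,0],[0,0,0],[0,0,0]], delta_pos=[[0,0,-0.0005],[0,0,-0.001],[0,0,-0.001],[0,0,-0.001],[0,0,-0.001],[0,0,-0.001],[0,0,-0.001],[0,0,-0.001],[0,0,-0.001],[0,0,-0.001]], gripper=[1,1,0,-0.3,-0.6,-0.9,-1,-1,-1,-1])

```text
time: 11.57
position: [0.5781, 0.006, 0.0964]
tool_rot: [-0.049, 0.999, 0.0, -0.0]
ft_force: [-0.3, 0.4, 0.2]
grip_width: 0.0847
grip_force: 0.0
```

Call:
arm_command(delta_rot=[[0,0,0],[0,0,0],[0,0,0],[0,0,0],[0,0,0],[0,0,0],[0,0,0],[0,0,0],[0,0,0],[0,0,0]], delta_pos=[[0,0,-0.005],[0,0,-0.015],[0,0,-0.03],[0,0,-0.045],[0,0,-0.06],[0,0,-0.08],[0,0,-0.1],[0,0,-0.115],[0,0,-0.12],[0,0,-0.12]], gripper=[-1,-1,-1,-1,-1,-1,-1,-1,-1,-1])

```text
time: 12.4
position: [0.5792, 0.0058, 0.2189]
tool_rot: [-0.049, 0.999, -0.001, 0.002]
ft_force: [0.2, 0.5, -0.3]
grip_width: 0.0868
grip_force: 0.0
```

Run:
```python
from h import *
o=status.get_obs();print(o["position"],o["time"],o["grip_width"])
shot("side","d5");shot("scene","s5");shot("wrist","w5")
r=lambda i,f:cv2.resize(i,None,fx=f,fy=f,interpolation=3)
b=r(cv2.imread("pics/s5.png")[160:250,300:360],4.5);l=r(cv2.imread("pics/d5.png")[150:240,280:365],4.5)
x=np.zeros((600,800,3),np.uint8);x[:b.shape[0],:b.shape[1]]=b;x[:l.shape[0],300:300+l.shape[1]]=l
w=cv2.imread("pics/w5.png")[70:260,220:420];x[405:595,:200]=w;cv2.imwrite("pics/m5.png",x)
a=np.radians(5.6)
for z in(.066,.124):
  for X in(-.08,.08):
    for y in(-.0285,.0285):
      P=np.array([.578+X*np.cos(a)-y*np.sin(a),.0057+X*np.sin(a)+y*np.cos(a),z]);print(z,((proj("s5",P)-[300,160])*4.5).round(),((proj("d5",P)-[280,150])*4.5+[300,0]).round())
```

```text
[0.57921451 0.00578162 0.21887065] 12.4 0.08684305780374912
0.066 [103. 121.] [425. 275.]
0.066 [191. 130.] [365. 225.]
0.066 [ 63. 296.] [636. 161.]
0.066 [161. 306.] [575. 117.]
0.124 [103.  50.] [420. 196.]
0.124 [194.  58.] [359. 147.]
0.124 [ 61. 223.] [638.  83.]
0.124 [163. 233.] [575.  40.]
```

View pics/m5.png

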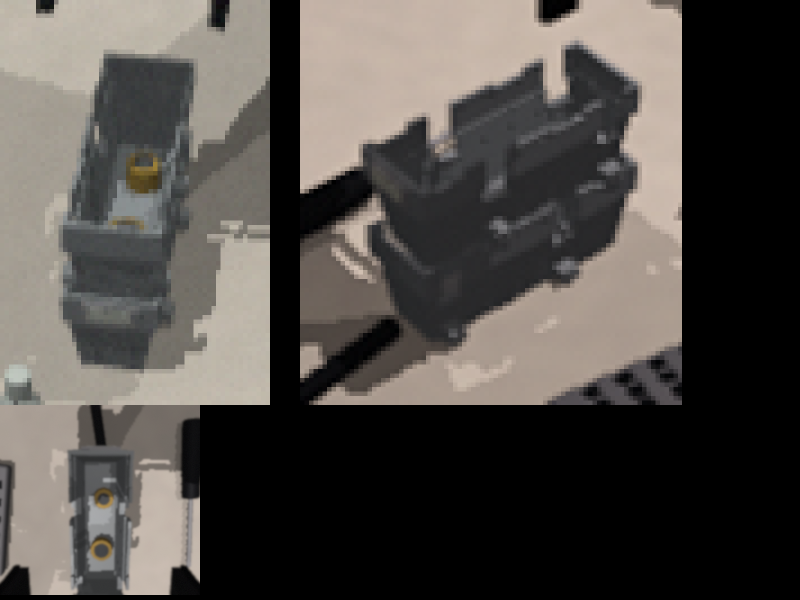

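The upper bin sits level and centred: its rim corners at (62,225), (165,235), (637,86) and (575,43) match the stacked prediction to within about 3 pixels. Both bushings are inside it, the lower bin has not moved, and the fingers are clear.

```bash
python3 -c "
from rig import robot
print(robot.hand_in())"
```

```text
the job is handed in; nothing more can be done
None
```

I lifted the upper bin out, turned it half a turn, lowered it onto the lower bin's seats in the fingers, and handed the job in at about 12.5 s; the last pictures showed it level and centred with both bushings inside, but the hand-in returned no verdict.

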